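# Set out the laundrette's soap bottles on their drip trays

### The arm

A 6-joint arm with a two-finger parallel gripper is mounted at the origin on the work surface. World frame = base frame: x ahead of the robot, y to its left, z up, the work surface at z = 0. Lengths are in mm, angles in rad, forces in N, time in s.
With the tool pointing down it reaches from about 350 to 775 mm from the base axis. Payload 7.3 kg.
Tool frame: the origin (TCP) lies between the finger pads; the fingertips stand 25 mm ahead of it and the grasp point (between the pads) lies 6 mm ahead of it; z points along the fingers, y is the direction in which the jaws open and shut (so a half turn about z gives the same grasp; the last joint's range is limited). The gripper opens to 92 mm and grips with 3 to 60 N. Pads are 19 mm wide; open, the fingers measure 130 mm over their backs; the gripper's body (75 mm by 190 mm) begins 47 mm behind the grasp point.
Start: joints at [-1.353, 0.342, 1.524, -0, 1.275, -0.146], TCP at [186.832, -490.649, 251.741] pointing down, gripper open.
Joint ranges: [-2.53, 2.53], [-0.77, 2.02], [0.04, 2.7], [-1, 4.14], [0.28, 2.66], [-3.11, 3.11]. Speed limits (rad/s): [2.57, 2.57, 3.14, 3.14, 3.14, 3.14].

### API

Orientations are given as [roll, pitch, yaw] about the fixed x, y, z axes, in that order (R = Rz(yaw) Ry(pitch) Rx(roll)).
In Python, from plant import get_obs, capture, calibration, close_job gives the robot as it stands. The module is installed in compiled form; this text tells all that it offers.
- The arm moves only by the shell command python3 -m jog 'ROWS'. ROWS is JSON, one flat list of numbers, 5 for each row, row after row: the closure, from 0 (fully open) to 1 (shut), then the shift along the tool's x, y, z in mm, then the turn about the tool's z in degrees. In form: [fingers, tx, ty, tz, yaw, fingers, tx, ty, tz, yaw, ...]. A call has 1 to 5 rows; each row shifts and turns the pose as measured when the row begins, along the tool's axes as they then stand; what a row does not reach is not made up. A row lasts 1/10 s, in which the tool goes at most 50 mm and 8.59 degrees, less where a joint would pass 70% of its speed; a pose out of reach is approached as far as the arm can. A call is refused whole if a number of a shift passes 50 or a number of a turn 8.59, either way. A call with a gripper value outside its range is refused whole. The fingers move at their own pace and stop on an object; the grip force is fixed at half the most. Time passes only in rows, so rows that do not move let the fingers close. It gives the time, the measured TCP pose, the force and the opening at its end, in the units of the state.
- get_obs(): the state, without advancing time (a new reading comes with each control period).
- capture(name): name is "scene" or "top" or "wrist"; returns (picture, depth): 384x512x3 uint8, red, green, blue; 384x512 float32, mm along the optical axis (not along the pixel's ray), 0 where there is no reading.
- calibration(name): a dict with "fovy" (degrees; the focal length in pixels is half the picture's height over the tangent of half this angle, whatever the lens; pixels are square), "cx", "cy" (the principal point, pixels), "R" (3x3) and "t" (3): a world point X has camera coordinates R X + t. Camera axes: x right, y down, z forward; pixel columns grow to the right and rows downward; lengths in mm; the calibration is good to about 2 mm. A picture is of the moment at which its call begins: read the wrist's pose just before it. calibration takes no time and is no camera call; for the wrist camera it gives the pose at the moment of the call.
- close_job(): hands the job in, once; it reports no verdict.
The state is a dict: "time": time; "joint_positions": joint angles; "dq": joint speeds; "tau": joint torques, N m; "tool_pos": TCP position; "tcp_rot": TCP orientation; "contact_force": force on the tool from outside, world axes, zero at the start; "moment": the same for the moment, N m; "grip_width": finger opening in mm.
Only numpy, scipy, OpenCV 4.12 (cv2) and the standard library are available. Lean on these libraries where they do the work, as an engineer would, in place of code of your own. Each camera call takes 0.05 s, during which the arm holds its last target.

### The job

Get the self-service soap corner ready: pick up the four small soap bottles one at a time and stand each one upright in the drip tray of the same colour as its cap. Do not tip any bottle over, and leave the two wide tubs where they are, although their lids have the same colours.

Things in the scene. Friction and masses are not known exactly. Their poses are not given: they have to be found in the camera images.
- bottle_blue: small upright soap bottle, white, round, with a blue screw cap and a blue band low on its side; 110 mm tall overall. Body 50 mm diameter from the foot up to 75 mm height, then a shoulder, then the cap, 34 mm diameter, from 85 to 110 mm height. Loose, about 0.18 kg (0.13 to 0.23). Origin: centre of its underside; z up along the bottle.
- tray_blue: round blue drip tray fixed to the table: outer diameter 90 mm, rim 12 mm high, flat inner floor about 75 mm across, 5 mm above the table. It holds one bottle. Origin: centre of its underside, on the table; z up.
- bottle_green: small upright soap bottle, white, round, with a green screw cap and a green band low on its side; 110 mm tall overall. Body 50 mm diameter from the foot up to 75 mm height, then a shoulder, then the cap, 34 mm diameter, from 85 to 110 mm height. Loose, about 0.18 kg (0.13 to 0.23). Origin: centre of its underside; z up along the bottle.
- tray_green: round green drip tray fixed to the table: outer diameter 90 mm, rim 12 mm high, flat inner floor about 75 mm across, 5 mm above the table. It holds one bottle. Origin: centre of its underside, on the table; z up.
- bottle_yellow: small upright soap bottle, white, round, with a yellow screw cap and a yellow band low on its side; 110 mm tall overall. Body 50 mm diameter from the foot up to 75 mm height, then a shoulder, then the cap, 34 mm diameter, from 85 to 110 mm height. Loose, about 0.18 kg (0.13 to 0.23). Origin: centre of its underside; z up along the bottle.
- tray_yellow: round yellow drip tray fixed to the table: outer diameter 90 mm, rim 12 mm high, flat inner floor about 75 mm across, 5 mm above the table. It holds one bottle. Origin: centre of its underside, on the table; z up.
- bottle_red: small upright soap bottle, white, round, with a red screw cap and a red band low on its side; 110 mm tall overall. Body 50 mm diameter from the foot up to 75 mm height, then a shoulder, then the cap, 34 mm diameter, from 85 to 110 mm height. Loose, about 0.18 kg (0.13 to 0.23). Origin: centre of its underside; z up along the bottle.
- tray_red: round red drip tray fixed to the table: outer diameter 90 mm, rim 12 mm high, flat inner floor about 75 mm across, 5 mm above the table. It holds one bottle. Origin: centre of its underside, on the table; z up.
- tub_blue: wide low white tub with a flat blue lid, 64 mm diameter, 55 mm tall, about 0.3 kg; loose. Not a bottle: it must stay where it is. Origin: centre of its underside; z up.
- tub_red: wide low white tub with a flat red lid, 64 mm diameter, 55 mm tall, about 0.3 kg; loose. Not a bottle: it must stay where it is. Origin: centre of its underside; z up.
There are look-alikes about, which are no part of the job. What is shaped like the bottle_blue but brown is not meant.

How it is judged:
By the outcome, as a careful person would: the job done as asked, in the order asked, and still so for the second after the job is handed in, with the robot touching nothing.
It also fails if it takes over 104 s, if anything falls off the work surface, if the arm or the gripper's body presses on something with over 40 N, if the wrist force passes 120 N, or if a joint passes its speed limit or range.

## Working session

There is one attempt and no reset: what is moved stays moved. The work goes in short steps, Python scripts to look and compute and a shell command to move; the robot and the scene stay as the last step left them, time stands still between calls to the robot, and variables do not carry over. Pictures are saved under pics/ and viewed, and the job is handed in when it is done.

```bash
mkdir -p pics; python3 - <<'E'
from plant import *
import cv2,numpy as np
print(get_obs())
for n in("scene","top"):
    p,d=capture(n);cv2.imwrite(f"pics/{n}0.png",p[:,:,::-1]);np.savez(f"{n}0.npz",p=p,d=d);print(n,calibration(n))
E
```

```text
{'time': 0.0, 'joint_positions': array([-1.35296298e+00,  3.42744769e-01,  1.52504591e+00, -2.66494586e-05,
        1.27540744e+00, -1.46027466e-01]), 'dq': array([-0.00103893, -0.00057482,  0.0013365 , -0.00012158, -0.00010467,
        0.00014581]), 'tau': array([-3.32038595e-03, -4.31248498e+01, -2.44220906e+01,  7.13252812e-02,
        5.60352893e-02, -1.56953715e-04]), 'tool_pos': array([ 186.7557127 , -490.2479156 ,  251.02341647]), 'tcp_rot': array([-3.14000057e+00, -2.08397479e-04,  3.63868424e-01]), 'contact_force': array([-0.18380746, -0.43814976, -0.15744487]), 'moment': array([ 0.01304183, -0.05014212,  0.02878549]), 'grip_width': 91.48225499686077}
scene {'fovy': 46.7984734491251, 'cx': 252.48215118702922, 'cy': 187.5402547670336, 'R': array([[ 0.60474353,  0.79640192,  0.00540876],
       [ 0.58737878, -0.44141602, -0.67833477],
       [-0.5378396 ,  0.41339555, -0.73473307]]), 't': array([-316.63357883, -268.84052838, 1437.07357889])}
top {'fovy': 46.18799532153547, 'cx': 256.7188855993671, 'cy': 188.97493759406774, 'R': array([[-0.02583197, -0.99965604,  0.00452843],
       [-0.99774577,  0.02550142, -0.06207295],
       [ 0.06193612, -0.00612169, -0.99806134]]), 't': array([  10.82717394,  536.5767417 , 1316.18282075])}
```

View pics/scene0.png

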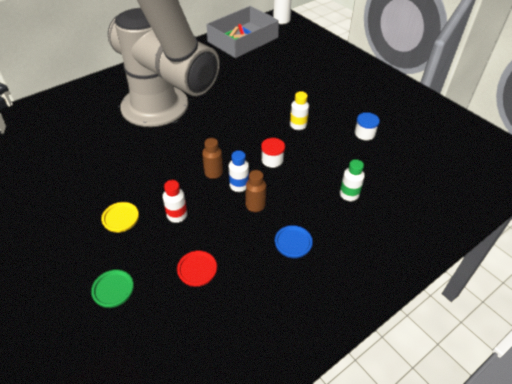

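View pics/top0.png

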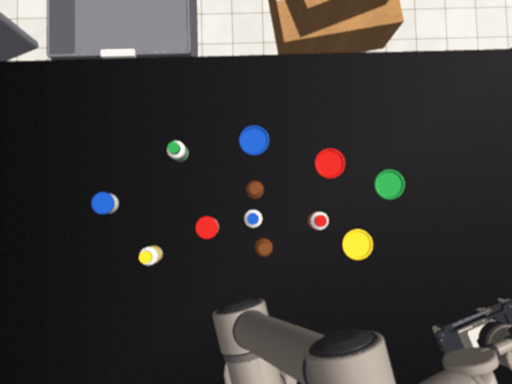

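The top view shows bottle caps at green (177,149), yellow (147,257), blue (253,218) between two brown look-alikes (255,189) and (263,247), and red (320,221). The tubs are at blue (103,203) and red (207,227). The trays are at blue (254,140), red (330,163), green (390,184) and yellow (357,244). Next I'll compute positions.

```bash
cat > h.py <<'E'
from plant import *
import cv2,numpy as np
def seg(p):
    h=cv2.cvtColor(p,cv2.COLOR_RGB2HSV);H,S,V=[h[...,i].astype(int) for i in range(3)]
    s=(S>140)&(V>90)
    return dict(blue=s&(H>100)&(H<125),green=s&(H>55)&(H<85),yellow=s&(H>22)&(H<35),red=s&((H<5)|(H>174))&(V>140),brown=(S>100)&(V>40)&(V<150)&(H>5)&(H<18))
def ray(n,u,v,z,c=None):
    c=c or calibration(n);f=192/np.tan(np.radians(c['fovy']/2))
    R=c['R'];o=-R.T@c['t'];d=R.T@np.array([(u-c['cx'])/f,(v-c['cy'])/f,1]);return o+d*(z-o[2])/d[2]
def world(n,d,c=None):
    c=c or calibration(n);f=192/np.tan(np.radians(c['fovy']/2))
    v,u=np.mgrid[:384,:512];P=np.stack([(u-c['cx'])/f*d,(v-c['cy'])/f*d,d],-1);return (P-c['t'])@c['R']
def comps(n,p,d,amin=15):
    W=world(n,d)
    for k,m in seg(p).items():
        N,L,st,ce=cv2.connectedComponentsWithStats(m.astype(np.uint8))
        for i in range(1,N):
            if st[i,4]<amin: continue
            w=W[L==i];w=w[d[L==i]>0]
            if len(w)==0: continue
            zt=np.percentile(w[:,2],90); top=w[w[:,2]>zt-8]
            x0,x1=np.percentile(top[:,0],[2,98]);y0,y1=np.percentile(top[:,1],[2,98])
            zz={True:110,False:55 if zt>30 else 8}[zt>80]
            print(n,k,'px',ce[i].round(1),st[i,4],'ztop %.0f'%zt,'mid',[round((x0+x1)/2,1),round((y0+y1)/2,1)],'size %.0f %.0f'%(x1-x0,y1-y0),'ray',ray(n,*ce[i],zz)[:2].round(1))
E
python3 - <<'E'
from h import *
for n in("top","scene"):
    z=np.load(n+"0.npz");comps(n,z['p'],z['d'])
E
```

```text
top blue px [253.8 139.7] 760 ztop 13 mid [np.float64(685.5), np.float64(2.8)] size 82 81 ray [685.3   1.9]
top blue px [101.8 202.7] 421 ztop 58 mid [np.float64(507.5), np.float64(441.8)] size 56 57 ray [506.4 442. ]
top blue px [252.4 218.4] 85 ztop 113 mid [np.float64(450.1), np.float64(11.3)] size 25 25 ray [450.5  11.4]
top green px [173.1 147. ] 94 ztop 113 mid [np.float64(653.3), np.float64(226.0)] size 28 27 ray [653.  225.9]
top green px [389.2 184.1] 739 ztop 12 mid [np.float64(543.2), np.float64(-396.1)] size 81 81 ray [ 541.8 -398.7]
top yellow px [357.4 244. ] 816 ztop 12 mid [np.float64(368.1), np.float64(-294.6)] size 80 83 ray [ 366.4 -296.6]
top yellow px [158.4 253.2] 22 ztop 43 mid [np.float64(359.9), np.float64(286.5)] size 25 8 ray [358.4 281.9]
top yellow px [144.5 257. ] 130 ztop 113 mid [np.float64(353.0), np.float64(307.5)] size 27 30 ray [353.2 308. ]
top red px [329.7 162.8] 733 ztop 13 mid [np.float64(610.6), np.float64(-222.0)] size 81 82 ray [ 610.1 -223.4]
top red px [206.5 227.1] 412 ztop 58 mid [np.float64(430.5), np.float64(144.9)] size 55 57 ray [42
[... 1935 characters left out ...]
ray [-153.3  455.7]
scene red px [272.7 146.2] 329 ztop 56 mid [np.float64(430.1), np.float64(141.1)] size 58 57 ray [431.9 139.2]
scene red px [171.3 187.4] 193 ztop 111 mid [np.float64(440.1), np.float64(-179.0)] size 31 30 ray [ 447.3 -181.9]
scene red px [175.1 212.3] 116 ztop 43 mid [np.float64(452.4), np.float64(-186.0)] size 25 34 ray [ 474.8 -195.6]
scene red px [196.4 267.9] 1100 ztop 12 mid [np.float64(610.2), np.float64(-225.2)] size 82 81 ray [ 609.2 -225.3]
scene brown px [212.  158.8] 654 ztop 108 mid [np.float64(369.8), np.float64(-20.2)] size 32 31 ray [423.6 -51.7]
scene brown px [255.5 191.7] 691 ztop 109 mid [np.float64(534.0), np.float64(0.9)] size 31 30 ray [577.  -32.5]
```

```bash
python3 -m jog '[0,0,0,0,7,0,0,0,0,7,0,0,0,0,7,0,40,-30,0,0,0,40,-30,0,0]'
```

```text
time: 0.6
tool_pos: [265.0, -433.1, 248.7]
tcp_rot: [-3.137, 0.003, -0.028]
contact_force: [0.7, 0.8, 0.6]
grip_width: 91.8
```

```bash
python3 -m jog '[0,25,-45,0,-1.5,0,25,-45,0,0,0,20,-45,0,0,0,20,-45,0,0,0,20,-45,0,0]'; python3 -m jog '[0,15,-45,0,0,0,15,-45,0,0,0,15,-45,0,0,0,15,-35,10,0,0,10,-10,20,0]'
```

```text
time: 1.1
tool_pos: [377.0, -208.4, 247.5]
tcp_rot: [-3.135, 0.003, -0.003]
contact_force: [1.8, -0.1, 0.1]
grip_width: 91.7
time: 1.6
tool_pos: [450.0, -16.9, 219.5]
tcp_rot: [-3.134, -0.001, 0.0]
contact_force: [-0.0, 0.1, 0.1]
grip_width: 91.7
```

```bash
python3 -m jog '[0,0,-27,0,0,0,0,0,0,0]'; python3 - <<'E'
from h import *
c=calibration("wrist");p,d=capture("wrist");cv2.imwrite("pics/w1.png",p[:,:,::-1]);print(get_obs()['tool_pos'],get_obs()['tcp_rot'])
W=world("wrist",d,c)
for k in("blue","brown"):
    m=seg(p)[k]&(d>0)&(W[...,2]>85)&(W[...,2]<125); w=W[m]
    if len(w): print(k,len(w),np.percentile(w,[2,98],axis=0).mean(0),np.percentile(w,[2,98],axis=0))
E
```

```text
time: 1.8
tool_pos: [449.3, 13.4, 216.8]
tcp_rot: [-3.133, 0.004, 0.004]
contact_force: [0.7, 0.5, -0.4]
grip_width: 92.0
[449.31686188  12.20643504 216.66724442] [-3.13403497  0.00413514  0.00358648]
blue 1143 [452.27255629  10.41538377 105.85224327] [[437.00640024  -4.13160378  98.59322951]
 [467.53871233  24.96237131 113.11125704]]
brown 138 [459.28039966  -1.30648225 100.68438496] [[379.78505297 -22.18531533  89.70241269]
 [538.77574635  19.57235083 111.66635723]]
```

View pics/w1.png

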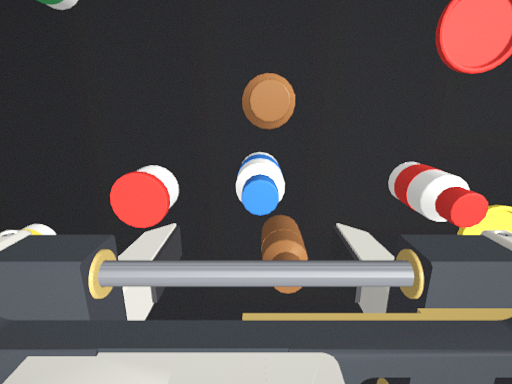

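The wrist view puts the blue cap at (260,195), with browns in front at (268,100) and behind at (284,245). That matches the top view, so I'm going down.

```bash
python3 -m jog '[0,2,2,40,0,0,0,0,40,0,0,0,0,30,0,0,0,0,25,0,0,0,0,4,0]'
```

```text
time: 2.35
tool_pos: [453.3, 7.2, 75.5]
tcp_rot: [-3.137, -0.003, 0.002]
contact_force: [-0.3, -0.5, 0.3]
grip_width: 91.8
```

```bash
python3 -m jog '[0,-1,-3,0,0,0.4,0,0,0,0,1,0,0,0,0,1,0,0,0,0,1,0,0,0,0]';python3 -m jog '[1,0,0,0,0,1,0,0,0,0]'
```

```text
time: 2.85
tool_pos: [454.5, 8.6, 79.3]
tcp_rot: [-3.138, -0.009, 0.001]
contact_force: [-0.1, -0.4, 0.3]
grip_width: 64.1
time: 3.05
tool_pos: [455.1, 8.7, 80.2]
tcp_rot: [-3.138, -0.011, 0.001]
contact_force: [0.2, -0.2, -1.5]
grip_width: 49.6
```

```bash
python3 -m jog '[1,0,0,0,0,1,0,0,-15,0,1,0,0,-35,0,1,0,0,-45,0,1,0,0,-40,0]'
```

```text
time: 3.55
tool_pos: [449.4, 8.8, 213.0]
tcp_rot: [-3.136, 0.006, 0.001]
contact_force: [0.7, 0.9, -2.4]
grip_width: 49.3
```

```bash
python3 -m jog '[1,20,0,-10,0,1,40,2,0,0,1,45,2,0,0,1,45,2,0,0,1,40,2,0,0]'
```

```text
time: 4.05
tool_pos: [642.7, 1.2, 230.2]
tcp_rot: [-3.138, -0.002, 0.002]
contact_force: [0.5, -0.2, -1.6]
grip_width: 49.2
```

```bash
python3 -m jog '[1,30,0,20,0,1,10,0,35,0,1,0,0,35,0,1,0,0,25,0,1,0,0,0,0]'
```

```text
time: 4.55
tool_pos: [688.2, 1.2, 106.1]
tcp_rot: [-3.138, 0.001, 0.001]
contact_force: [-0.3, 0.4, -2.4]
grip_width: 49.2
```

```bash
python3 -m jog '[1,-2,0,10,0,1,0,0,5,0,1,0,0,1,0,1,0,0,1,0]'
```

```text
time: 4.95
tool_pos: [687.2, 1.1, 91.2]
tcp_rot: [-3.138, -0.003, 0.002]
contact_force: [-0.2, 1.0, -2.0]
grip_width: 49.2
```

```bash
python3 -m jog '[1,-1,0,3,0,1,0,0,2,0]';python3 -m jog '[1,0,0,2,0]'
```

```text
time: 5.15
tool_pos: [687.1, 1.0, 88.2]
tcp_rot: [-3.139, -0.006, 0.002]
contact_force: [0.7, -0.3, -2.0]
grip_width: 49.5
time: 5.25
tool_pos: [687.4, 1.0, 86.7]
tcp_rot: [-3.139, -0.008, 0.002]
contact_force: [0.4, -0.2, -1.5]
grip_width: 49.2
```

```bash
python3 -m jog '[1,0,0,2,0]';python3 -m jog '[1,0,0,1.5,0]'
```

```text
time: 5.35
tool_pos: [687.6, 1.0, 85.0]
tcp_rot: [-3.139, -0.008, 0.002]
contact_force: [-0.4, 1.8, 11.0]
grip_width: 49.0
time: 5.45
tool_pos: [688.2, 1.1, 85.1]
tcp_rot: [-3.139, -0.01, 0.002]
contact_force: [-3.8, 0.6, 11.7]
grip_width: 49.0
```

```bash
python3 -m jog '[0.8,0,0,-0.5,0,0.5,0,0,0,0,0,0,0,0,0,0,0,0,0,0,0,0,0,0,0]';python3 -m jog '[0,0,0,0,0,0,0,0,-15,0,0,0,0,-40,0,0,0,0,-45,0,0,-5,-20,-40,0]'; python3 - <<'E'
from h import *
c=calibration("wrist");p,d=capture("wrist");cv2.imwrite("pics/w2.png",p[:,:,::-1])
E
```

```text
time: 5.95
tool_pos: [688.8, 1.1, 86.2]
tcp_rot: [-3.139, -0.012, 0.002]
contact_force: [0.2, -0.0, -0.1]
grip_width: 68.4
time: 6.45
tool_pos: [679.6, 18.8, 225.7]
tcp_rot: [-3.139, 0.001, -0.001]
contact_force: [0.4, -0.1, 0.3]
grip_width: 91.8
```

View pics/w2.png

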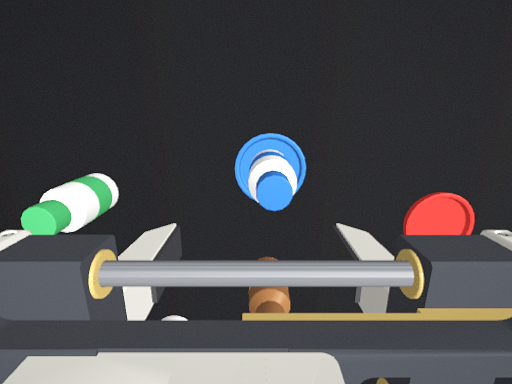

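The blue bottle stands upright in the blue tray at (270,170). Next is green at about (653.5, 224).

```bash
python3 -m jog '[0,-6,-45,0,0,0,-6,-45,0,0,0,-6,-45,0,0,0,-6,-45,0,0,0,-4,-22,0,0]'; python3 -m jog '[0,0,0,0,0]'; python3 - <<'E'
from h import *
c=calibration("wrist");p,d=capture("wrist")
W=world("wrist",d,c)
m=seg(p)["green"]&(d>0)&(W[...,2]>85)&(W[...,2]<125); w=W[m]
q=np.percentile(w,[2,98],axis=0);print(len(w),q.mean(0),q)
E
```

```text
time: 7.0
tool_pos: [654.7, 228.9, 247.0]
tcp_rot: [-3.136, -0.028, -0.004]
contact_force: [0.4, 0.2, 0.0]
grip_width: 91.8
time: 7.1
tool_pos: [653.7, 232.7, 248.1]
tcp_rot: [-3.135, -0.03, 0.001]
contact_force: [1.1, 0.3, 0.1]
grip_width: 91.9
250 [654.13880689 224.78544531 105.69112968] [[637.92876438 209.81707821  98.41305431]
 [670.34884941 239.75381241 112.96920506]]
```

```bash
python3 -m jog '[0,-1,8,30,0,0,-1,0,40,0,0,-1,0,40,0,0,-1,0,30,0,0,0,0,15,0]'
```

```text
time: 7.65
tool_pos: [660.3, 217.2, 96.2]
tcp_rot: [-3.135, -0.044, -0.005]
contact_force: [-0.4, -0.5, 0.0]
grip_width: 91.8
```

```bash
python3 -m jog '[0,-6,-5,10,0,0,0,-1,8,0]'
```

```text
time: 7.85
tool_pos: [655.0, 220.2, 76.2]
tcp_rot: [-3.136, -0.042, -0.009]
contact_force: [-0.2, 0.4, 0.8]
grip_width: 91.8
```

```bash
python3 -m jog '[0,-1,-3,0,0,0.4,-1,0,1,0,1,0,0,1,0,1,0,0,1,0,1,0,0,1,0]';python3 -m jog '[1,0,0,1,0,1,0,0,0,0]'
```

```text
time: 8.35
tool_pos: [655.0, 223.1, 75.4]
tcp_rot: [-3.135, -0.047, -0.009]
contact_force: [0.2, 0.6, 0.4]
grip_width: 64.2
time: 8.55
tool_pos: [655.5, 223.5, 75.1]
tcp_rot: [-3.135, -0.049, -0.009]
contact_force: [-0.1, 0.3, -1.4]
grip_width: 49.3
```

```bash
python3 -m jog '[1,0,0,-15,0,1,0,0,-35,0,1,0,0,-45,0,1,0,0,-40,0,1,0,10,-10,0]'
```

```text
time: 9.05
tool_pos: [646.1, 212.7, 224.3]
tcp_rot: [-3.136, -0.041, -0.008]
contact_force: [0.6, 0.8, -0.8]
grip_width: 49.5
```

```bash
python3 -m jog '[1,-15,30,0,0,1,-15,45,0,0,1,-15,45,0,0,1,-10,45,0,0,1,0,45,0,0]';python3 -m jog '[1,0,45,0,0,1,0,45,0,0,1,0,45,0,0,1,0,45,0,0,1,0,45,0,0]'
```

```text
time: 9.55
tool_pos: [586.4, -0.2, 222.6]
tcp_rot: [-3.136, -0.045, 0.001]
contact_force: [1.2, -0.4, -1.9]
grip_width: 49.9
time: 10.05
tool_pos: [581.0, -235.9, 219.8]
tcp_rot: [-3.135, -0.04, -0.0]
contact_force: [0.8, -0.1, -1.9]
grip_width: 49.7
```

```bash
python3 -m jog '[1,-10,45,0,0,1,-12,45,0,0,1,-12,40,0,0,1,-8,25,10,0,1,0,0,20,0]'
```

```text
time: 10.55
tool_pos: [532.9, -405.9, 185.7]
tcp_rot: [-3.138, -0.039, -0.009]
contact_force: [-0.9, 0.5, -1.0]
grip_width: 50.0
```

```bash
python3 -m jog '[1,8,-8,25,0,1,0,0,35,0,1,0,0,20,0,1,0,0,5,0]'
```

```text
time: 10.95
tool_pos: [539.0, -399.9, 94.2]
tcp_rot: [-3.134, -0.033, -0.014]
contact_force: [0.1, 0.3, -1.3]
grip_width: 49.3
```

```bash
python3 -m jog '[1,4,0,4,0,1,1,0,3,0]';python3 -m jog '[1,0,0,2,0]';python3 -m jog '[1,0,0,2,0]'
```

```text
time: 11.15
tool_pos: [543.7, -400.3, 87.1]
tcp_rot: [-3.134, -0.032, -0.015]
contact_force: [0.6, -0.2, -2.0]
grip_width: 49.1
time: 11.25
tool_pos: [544.2, -400.6, 85.8]
tcp_rot: [-3.135, -0.033, -0.015]
contact_force: [-0.0, 0.9, -0.7]
grip_width: 49.7
time: 11.35
tool_pos: [544.7, -400.9, 84.6]
tcp_rot: [-3.136, -0.034, -0.015]
contact_force: [0.1, 0.1, -1.2]
grip_width: 49.0
```

```bash
python3 -m jog '[1,-1,-1,2.5,0]';python3 -m jog '[1,0,0,2.5,0]'
```

```text
time: 11.45
tool_pos: [544.2, -400.2, 82.9]
tcp_rot: [-3.137, -0.036, -0.014]
contact_force: [-1.1, -0.9, -1.8]
grip_width: 49.7
time: 11.55
tool_pos: [544.4, -400.2, 80.9]
tcp_rot: [-3.138, -0.036, -0.014]
contact_force: [-0.9, 0.2, -1.8]
grip_width: 49.6
```

```bash
python3 -m jog '[1,0,0,2,0]'
```

```text
time: 11.65
tool_pos: [544.7, -400.2, 79.7]
tcp_rot: [-3.138, -0.037, -0.014]
contact_force: [-2.6, 3.2, 11.7]
grip_width: 49.1
```

Contact again. Now I release and look.

```bash
python3 -m jog '[0.8,0,0,0,0,0.5,0,0,0.5,0,0,0,0,0.5,0,0,0,0,0.5,0,0,0,0,0,0]';python3 -m jog '[0,0,0,0,0,0,0,0,-15,0,0,0,0,-40,0,0,0,0,-45,0,0,-10,-20,-40,0]'; python3 - <<'E'
from h import *
c=calibration("wrist");p,d=capture("wrist");cv2.imwrite("pics/w3.png",p[:,:,::-1])
E
```

```text
time: 12.15
tool_pos: [545.2, -400.6, 79.0]
tcp_rot: [-3.139, -0.039, -0.014]
contact_force: [0.2, 0.9, -0.0]
grip_width: 68.8
time: 12.65
tool_pos: [528.1, -380.4, 218.1]
tcp_rot: [-3.132, -0.03, -0.016]
contact_force: [0.8, -0.2, -0.1]
grip_width: 91.9
```

View pics/w3.png

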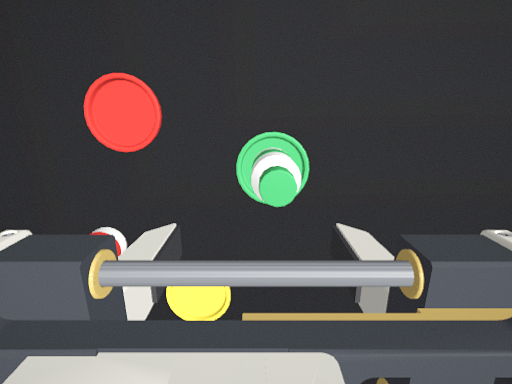

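The green bottle stands in the green tray at (272,168). Next is yellow at (353, 306), approaching via x≈450 to stay clear of the inner reach limit.

```bash
python3 -m jog '[0,-12,-45,0,0,0,-12,-45,0,-0.8,0,-12,-45,0,0,0,-12,-45,0,0,0,-10,-45,0,0]';python3 -m jog '[0,-5,-45,0,0,0,0,-45,0,0,0,0,-45,0,0,0,0,-45,0,0,0,0,-45,0,0]';python3 -m jog '[0,-10,-45,0,0,0,-20,-45,0,0,0,-20,-40,0,0,0,-20,-35,0,0,0,-15,-20,0,0]'
```

```text
time: 13.2
tool_pos: [471.8, -151.7, 232.2]
tcp_rot: [3.135, -0.051, -0.006]
contact_force: [0.3, -0.4, 0.7]
grip_width: 91.8
time: 13.7
tool_pos: [466.0, 81.8, 236.7]
tcp_rot: [3.134, -0.061, -0.008]
contact_force: [1.1, 0.8, 0.4]
grip_width: 91.6
time: 14.2
tool_pos: [381.0, 277.1, 235.4]
tcp_rot: [3.138, -0.073, -0.006]
contact_force: [0.7, -0.1, -0.2]
grip_width: 91.7
```

```bash
python3 -m jog '[0,-20,-20,0,0,0,-10,-6,0,0,0,-2,0,15,0]';python3 - <<'E'
from h import *
c=calibration("wrist");p,d=capture("wrist");o=get_obs();print(o['tool_pos'],o['tcp_rot'])
W=world("wrist",d,c)
m=seg(p)["yellow"]&(d>0)&(W[...,2]>85)&(W[...,2]<125); w=W[m]
if len(w):q=np.percentile(w,[2,98],axis=0);print(len(w),q.mean(0),q)
E
```

```text
time: 14.5
tool_pos: [348.2, 307.7, 222.0]
tcp_rot: [-3.14, -0.079, -0.001]
contact_force: [0.3, -0.2, -0.7]
grip_width: 91.4
[347.03316618 306.44674053 218.96110434] [ 3.13992006e+00 -7.47760092e-02 -1.16382292e-03]
574 [354.56005305 307.07667473 106.39926308] [[338.70745623 292.50932779  99.55868069]
 [370.41264987 321.64402167 113.23984547]]
```

```bash
python3 -m jog '[0,-2,0,35,0,0,-2,0,40,0,0,-1,0,35,0,0,0,0,20,0]'
```

```text
time: 14.95
tool_pos: [356.5, 306.7, 91.0]
tcp_rot: [-3.137, -0.086, -0.002]
contact_force: [0.5, 0.6, -0.3]
grip_width: 91.6
```

```bash
python3 -m jog '[0,-3,0,8,0,0,-1,0,4,0,0.4,0,0,1,0,1,0,0,1,0,1,0,0,1,0]';python3 -m jog '[1,0,0,1,0,1,0,0,1,0,1,0,0,0,0]'
```

```text
time: 15.45
tool_pos: [355.5, 305.7, 76.6]
tcp_rot: [-3.137, -0.087, -0.005]
contact_force: [-0.3, -0.1, 0.6]
grip_width: 72.3
time: 15.75
tool_pos: [356.5, 306.4, 76.0]
tcp_rot: [-3.135, -0.09, -0.005]
contact_force: [-1.2, 1.0, -2.3]
grip_width: 49.2
```

```bash
python3 -m jog '[1,0,0,-15,0,1,3,0,-35,0,1,5,0,-45,0,1,15,5,-40,0,1,25,30,-10,0]';python3 -m jog '[1,25,45,0,0,1,20,45,0,0,1,10,45,0,0,1,0,45,0,0,1,0,45,0,0]';python3 -m jog '[1,0,45,0,0,1,0,45,0,0,1,0,45,0,0,1,0,45,0,0,1,-10,45,0,0]'
```

```text
time: 16.25
tool_pos: [388.0, 270.7, 226.7]
tcp_rot: [-3.14, -0.081, 0.001]
contact_force: [2.4, 0.3, -2.0]
grip_width: 49.5
time: 16.75
tool_pos: [447.7, 40.6, 234.2]
tcp_rot: [-3.138, -0.091, 0.008]
contact_force: [-0.0, 0.2, -1.7]
grip_width: 49.5
time: 17.25
tool_pos: [437.4, -193.6, 232.2]
tcp_rot: [-3.137, -0.091, 0.008]
contact_force: [0.7, -0.3, -1.4]
grip_width: 49.3
```

```bash
python3 -m jog '[1,-25,40,0,0,1,-25,35,0,0,1,-20,25,10,0,1,-10,5,30,0,1,0,0,20,0]'
```

```text
time: 17.75
tool_pos: [359.4, -310.4, 164.4]
tcp_rot: [3.139, -0.094, 0.001]
contact_force: [0.6, -1.0, -0.7]
grip_width: 49.3
```

```bash
python3 -m jog '[1,2,-11,30,0,1,0,-1,25,0,1,0,0,8,0]';python3 -m jog '[1,0,0,3,0]'
```

```text
time: 18.05
tool_pos: [365.8, -298.5, 98.3]
tcp_rot: [3.141, -0.092, -0.002]
contact_force: [0.2, 0.6, -0.8]
grip_width: 49.4
time: 18.15
tool_pos: [365.8, -298.1, 94.7]
tcp_rot: [-3.141, -0.091, -0.002]
contact_force: [0.5, 0.3, -0.9]
grip_width: 49.1
```

```bash
python3 -m jog '[1,2,-1,5,0,1,1,0,4,0]';python3 -m jog '[1,0,0,3,0]';python3 -m jog '[1,0,0,2,0]'
```

```text
time: 18.35
tool_pos: [370.4, -297.9, 86.9]
tcp_rot: [3.141, -0.092, -0.002]
contact_force: [0.9, -0.7, -0.7]
grip_width: 49.5
time: 18.45
tool_pos: [371.2, -298.3, 84.3]
tcp_rot: [3.14, -0.093, -0.001]
contact_force: [0.2, 0.6, -1.0]
grip_width: 49.1
time: 18.55
tool_pos: [371.8, -298.5, 82.6]
tcp_rot: [3.139, -0.094, -0.001]
contact_force: [-0.2, -1.0, -1.2]
grip_width: 49.2
```

```bash
python3 -m jog '[1,-3,-1,2,0]';python3 -m jog '[1,0,0,2.5,0]'
```

```text
time: 18.65
tool_pos: [369.4, -297.9, 80.7]
tcp_rot: [3.138, -0.095, -0.001]
contact_force: [1.1, 0.9, 8.5]
grip_width: 49.5
time: 18.75
tool_pos: [370.1, -297.9, 80.2]
tcp_rot: [3.137, -0.097, -0.001]
contact_force: [-9.0, 12.2, 46.9]
grip_width: 49.1
```

```bash
python3 -m jog '[0.8,0,0,-0.5,0,0.5,0,0,0,0,0,0,0,0.5,0,0,0,0,0.5,0,0,0,0,0,0]';python3 -m jog '[0,0,0,0,0,0,-1,0,-15,0,0,4,0,-40,0,0,4,0,-45,0,0,4,0,-40,0]'; python3 - <<'E'
from h import *
c=calibration("wrist");p,d=capture("wrist");cv2.imwrite("pics/w4.png",p[:,:,::-1])
E
```

```text
time: 19.25
tool_pos: [370.1, -298.3, 81.1]
tcp_rot: [3.135, -0.099, -0.001]
contact_force: [-0.8, -1.2, -0.6]
grip_width: 68.8
time: 19.75
tool_pos: [364.8, -295.0, 219.6]
tcp_rot: [-3.137, -0.089, -0.002]
contact_force: [0.9, -0.5, -0.1]
grip_width: 91.8
```

View pics/w4.png

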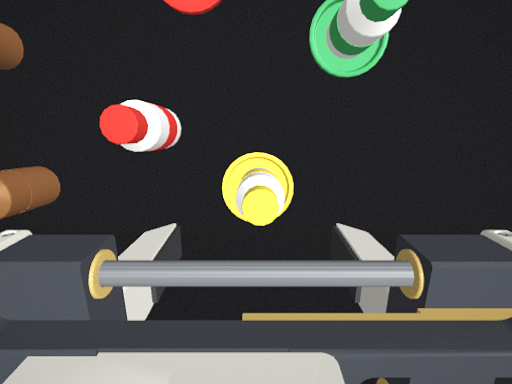

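The yellow bottle stands in its tray at (258,188). The red bottle is next, at about (440,-176).

```bash
python3 -m jog '[0,20,-40,0,0,0,20,-40,0,0,0,15,-35,0,0,0,5,-3,10,0,0,0,0,0,0]';python3 - <<'E'
from h import *
c=calibration("wrist");p,d=capture("wrist");o=get_obs();print(o['tool_pos'],o['tcp_rot'])
W=world("wrist",d,c)
m=seg(p)["red"]&(d>0)&(W[...,2]>85)&(W[...,2]<125); w=W[m]
if len(w):q=np.percentile(w,[2,98],axis=0);print(len(w),q.mean(0),q)
E
```

```text
time: 20.3
tool_pos: [431.0, -178.8, 224.0]
tcp_rot: [3.131, -0.104, -0.005]
contact_force: [-0.3, -0.8, -0.5]
grip_width: 92.1
[ 430.82979461 -179.25712687  224.53904152] [ 3.13104998 -0.1039762  -0.00551984]
1021 [ 441.14512362 -176.79586397  109.00430549] [[ 425.82762535 -190.98843488  104.74886276]
 [ 456.4626219  -162.60329306  113.25974822]]
```

```bash
python3 -m jog '[0,-2,-2,40,0,0,-2,0,40,0,0,0,0,35,0,0,0,0,18,0]'
```

```text
time: 20.75
tool_pos: [442.2, -185.6, 90.8]
tcp_rot: [3.124, -0.112, -0.009]
contact_force: [0.8, 0.1, 0.4]
grip_width: 92.2
```

```bash
python3 -m jog '[0,-2,-8,6,0,0,-1,-2,5,0,0,0,0,1,0]'
```

```text
time: 21.05
tool_pos: [438.5, -177.3, 75.7]
tcp_rot: [3.127, -0.107, -0.014]
contact_force: [-0.4, -0.3, -0.4]
grip_width: 91.8
```

```bash
python3 -m jog '[0.4,2,0,0,0,1,0,0,0,0,1,0,0,1,0,1,0,0,1,0,1,0,0,1,0]';python3 -m jog '[1,0,0,0.5,0]'
```

```text
time: 21.55
tool_pos: [442.8, -179.0, 76.2]
tcp_rot: [3.123, -0.113, -0.013]
contact_force: [-0.3, -0.4, 0.7]
grip_width: 56.6
time: 21.65
tool_pos: [442.8, -178.7, 75.7]
tcp_rot: [3.123, -0.113, -0.014]
contact_force: [-0.9, 1.1, 2.8]
grip_width: 49.7
```

```bash
python3 -m jog '[1,0,0,0,0,1,0,0,-15,0,1,5,0,-35,0,1,20,5,-35,0,1,35,10,0,0]';python3 -m jog '[1,40,10,0,0,1,40,10,0,0,1,25,8,0,0,1,5,2,5,0,1,0,0,5,0]'
```

```text
time: 22.15
tool_pos: [488.5, -190.7, 166.9]
tcp_rot: [3.128, -0.102, -0.014]
contact_force: [0.3, -1.5, -2.6]
grip_width: 49.6
time: 22.65
tool_pos: [604.4, -224.4, 168.5]
tcp_rot: [3.126, -0.104, -0.014]
contact_force: [-0.1, -0.0, -3.0]
grip_width: 49.4
```

```bash
python3 -m jog '[1,0,0,30,0,1,0,0,30,0,1,0,0,8,0]';python3 -m jog '[1,0,0,3,0]'
```

```text
time: 22.95
tool_pos: [608.0, -224.4, 97.5]
tcp_rot: [3.128, -0.1, -0.014]
contact_force: [-0.7, 1.6, -2.7]
grip_width: 49.7
time: 23.05
tool_pos: [606.9, -224.0, 93.3]
tcp_rot: [3.129, -0.097, -0.014]
contact_force: [0.3, 0.2, -1.0]
grip_width: 49.2
```

```bash
python3 -m jog '[1,4,0,5,0,1,1,0,3,0]';python3 -m jog '[1,0,0,2,0]';python3 -m jog '[1,0,0,2,0]'
```

```text
time: 23.25
tool_pos: [612.5, -224.3, 86.8]
tcp_rot: [3.129, -0.098, -0.015]
contact_force: [-0.2, 0.7, -1.9]
grip_width: 49.8
time: 23.35
tool_pos: [613.2, -224.5, 85.6]
tcp_rot: [3.128, -0.099, -0.014]
contact_force: [0.2, -0.6, -1.6]
grip_width: 49.6
time: 23.45
tool_pos: [613.8, -224.7, 84.3]
tcp_rot: [3.127, -0.1, -0.014]
contact_force: [0.2, -0.1, -2.0]
grip_width: 49.7
```

```bash
python3 -m jog '[1,-2,0,2.5,0]';python3 -m jog '[1,0,0,2,0]'
```

```text
time: 23.55
tool_pos: [612.6, -224.8, 82.2]
tcp_rot: [3.127, -0.102, -0.014]
contact_force: [0.6, 0.9, -2.6]
grip_width: 49.8
time: 23.65
tool_pos: [612.8, -224.9, 80.8]
tcp_rot: [3.127, -0.103, -0.014]
contact_force: [-2.0, 2.8, 10.5]
grip_width: 49.4
```

```bash
python3 -m jog '[0.8,0,0,0,0,0.5,0,0,0.5,0,0,0,0,0.5,0,0,0,0,0.5,0,0,0,0,0,0]';python3 -m jog '[0,0,0,0,0,0,-1,0,-15,0,0,4,0,-40,0,0,4,0,-45,0,0,4,0,-40,0]';python3 -m jog '[0,-25,0,-20,0,0,-40,0,0,0,0,-40,0,0,0,0,-30,0,0,0,0,0,0,0,0]'; python3 - <<'E'
from h import *
for n in("scene","top"):
    p,d=capture(n);cv2.imwrite(f"pics/{n}1.png",p[:,:,::-1]);comps(n,p,d)
E
```

```text
time: 24.15
tool_pos: [613.6, -225.3, 80.3]
tcp_rot: [3.125, -0.105, -0.014]
contact_force: [0.2, 0.4, -0.3]
grip_width: 69.0
time: 24.65
tool_pos: [606.6, -221.8, 220.6]
tcp_rot: [3.131, -0.093, -0.015]
contact_force: [0.8, 0.3, 0.3]
grip_width: 91.7
time: 25.15
tool_pos: [468.7, -220.4, 241.5]
tcp_rot: [3.119, -0.113, -0.012]
contact_force: [-0.4, 0.2, -0.0]
grip_width: 91.8
scene blue px [246.3  30.6] 20 ztop 19 mid [np.float64(-187.4), np.float64(510.4)] size 31 15 ray [-198.7  517.8]
scene blue px [367.9 119.6] 287 ztop 56 mid [np.float64(507.4), np.float64(437.5)] size 57 58 ray [509.3 436.1]
scene blue px [296.4 214.4] 222 ztop 117 mid [np.float64(684.9), np.float64(-0.6)] size 30 30 ray [685.6  -1.1]
scene blue px [292.8 244.1] 623 ztop 37 mid [np.float64(692.2), np.float64(-7.4)] size 35 35 ray [714.5 -31.3]
scene green px [101.1 263. ] 260 ztop 116 mid [np.float64(542.8), np.float64(-399.8)] size 32 29 ray [ 543.6 -400.8]
scene green px [113.  291.6] 691 ztop 36 mid [np.float64(558.0), np.float64(-400.8)] size 20 47 ray [ 581.8 -406.1]
scene yellow px [110.  190.6] 226 ztop
[... 1536 characters left out ...]
y [ 361.8 -264.7]
top red px [329.3 163.1] 538 ztop 115 mid [np.float64(609.3), np.float64(-221.5)] size 29 31 ray [ 597.3 -204.9]
top red px [206.5 227.1] 412 ztop 58 mid [np.float64(429.9), np.float64(144.1)] size 56 56 ray [428.8 143.6]
top brown px [333.4  38.6] 2414 ztop -473 mid [np.float64(1131.1), np.float64(-356.7)] size 362 497 ray [ 989.9 -248.1]
top brown px [327.2  12.7] 1992 ztop -240 mid [np.float64(1206.2), np.float64(-248.4)] size 45 135 ray [1071.3 -232.4]
top brown px [254.5 189.4] 281 ztop 111 mid [np.float64(534.8), np.float64(5.0)] size 30 28 ray [529.9   3.7]
top brown px [263.4 246.7] 292 ztop 112 mid [np.float64(370.4), np.float64(-16.8)] size 30 30 ray [372.6 -16.6]
```

View pics/scene1.png

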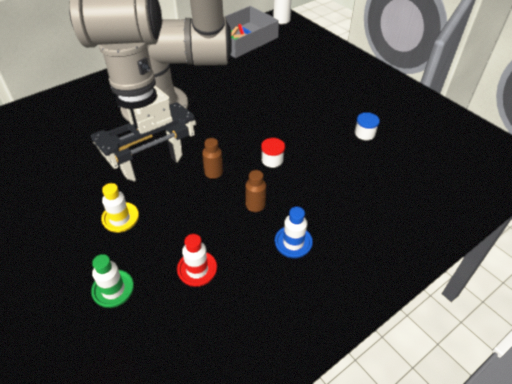

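View pics/top1.png

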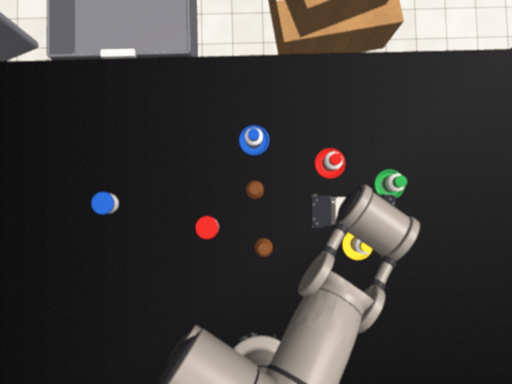

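The scene view shows all four bottles upright in the trays of their own colour: yellow (115,210), green (108,280), red (195,262) and blue (294,235). Their caps are within about 2–3 mm of the tray centres, and the tubs and brown bottles have not moved. The gripper is clear of everything.

```bash
python3 -c "
from plant import *
print(close_job())"
```

```text
the job is handed in; nothing more can be done
None
```

All four bottles are standing upright in the drip trays matching their caps, and I handed the job in at about 25 s of the 104 s allowed. I placed them one at a time: blue, green, yellow, then red.

**Final pictures:**
- Cap tops measured about 115 mm high, which fits a 110 mm bottle on the 5 mm tray floor, so all four are upright.
- In the scene view, each cap was within about 2–3 mm of its tray centre. The top view agreed for blue, green and red. It could not check yellow, because the arm partly hid that bottle.
- The two tubs and the brown look-alikes are where they were, to within measuring noise of about 1 mm. The gripper was open and touching nothing.

**Two irregularities:**
- The tool drifted to about 6° of tilt by the end. It was mostly about the jaw axis, so it left no visible lean in the bottles.
- Setting the yellow bottle down briefly pushed with about 47 N at the wrist, against the 120 N wrist limit. The push came through the gripped bottle onto its tray, so I don't count it against the 40 N limit on the arm and gripper body. I had no separate reading to confirm that.

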